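# Make up two bedside medication kits from the lock drawer

### The arm

A 6-joint arm with a two-finger parallel gripper is mounted at the origin on the work surface. World frame = base frame: x ahead of the robot, y to its left, z up, the work surface at z = 0. Lengths are in m, angles in rad, forces in N, time in s.
With the tool pointing down it reaches from about 0.4 to 0.825 m from the base axis. Payload 7 kg.
Tool frame: the origin (TCP) lies midway between the tips of the shut fingers; the grasp point (between the pads) lies 19 mm behind it; z points along the fingers, y is the direction in which the jaws open and shut (so a half turn about z gives the same grasp; the last joint's range is limited). The gripper opens to 85 mm and grips with 20 to 120 N. Pads are 22 mm wide; open, the fingers measure 114 mm over their backs; the gripper's body (76 mm by 85 mm) begins 54 mm behind the grasp point. The pads swing forward as they close: fully open they stand 13 mm farther back than shut.
Start: joints at [1.501, 0.359, 0.012, 0, -1.224, -0.288], TCP at [0.236, 0.632, 0.231] pointing down, gripper open.
Joint ranges: [-3.07, 3.07], [-1.43, 2.12], [-1.02, 1.25], [-3.03, 1.67], [-3.05, -0], [-3.03, 3.03]. Speed limits (rad/s): [2.39, 2.39, 3.01, 3.14, 3.14, 3.14].

### API

Orientations are given as [roll, pitch, yaw] about the fixed x, y, z axes, in that order (R = Rz(yaw) Ry(pitch) Rx(roll)).
In Python, from bench import * gives the robot as it stands. The module is installed in compiled form; this text tells all that it offers.
- The arm moves only by the tool drive_tool, never from a script. Its argument "motion" is a list of rows, each a list of 7 numbers: the shift along the tool's x, y, z scaled (see below), then the turn, a rotation vector about the tool's x, y, z scaled (see below), then the closure in counts, from 0 (fully open) to 255 (shut). A call has 1 to 10 rows; each row shifts and turns the pose as measured when the row begins, along the tool's axes as they then stand; what a row does not reach is not made up. The controller multiplies each number of a shift by 0.02 m and each number of a turn by 0.1 rad. A row lasts 1/12 s, in which the tool goes at most 41.7 mm and 7.16 degrees, less where a joint would pass 70% of its speed; a pose out of reach is approached as far as the arm can. A call with a number of a shift or a turn outside -1 to 1 is refused whole. A call with a gripper value outside its range is refused whole. The fingers move at their own pace and stop on an object; "newtons" is the grip in N (left out, the last holds). Time passes only in rows, so rows that do not move let the fingers close. It gives the time, the measured TCP pose, the force and the opening at its end, in the units of the state.
- observe(): the state, without advancing time (a new reading comes with each control period).
- read_camera(name): name is "scene" or "top"; returns (picture, depth): 420x560x3 uint8, red, green, blue; 420x560 float32, m along the optical axis (not along the pixel's ray), 0 where there is no reading.
- calibration(name): a dict with "fov_y" (degrees; the focal length in pixels is half the picture's height over the tangent of half this angle, whatever the lens; pixels are square), "cx", "cy" (the principal point, pixels), "k1" (the pictures are not rectified: a ray, as slopes to the right and down, at radius r is drawn at 1 + k1 r^2 times it, then the intrinsics apply), "world_from_camera" (4x4, takes a point from camera to world coordinates). Camera axes: x right, y up, looking along -z (the intrinsics and any distortion apply to the point x, -y, -z); pixel columns grow to the right and rows downward; lengths in m; the calibration is good to about 2 mm. A picture is of the moment at which its call begins. calibration takes no time and is no camera call.
- hand_in(): hands the job in, once; it reports no verdict.
The state is a dict: "t": time; "qpos": joint angles; "joint_vel": joint speeds; "joint_torque": joint torques, N m; "eef_pos": TCP position; "orientation": TCP orientation; "ft_force": force on the tool from outside, world axes, zero at the start; "torque": the same for the moment, N m; "finger_gap": opening from 0.0 (shut) to 1.0 (fully open).
Only numpy, scipy, OpenCV 4.12 (cv2) and the standard library are available. Lean on these libraries where they do the work, as an engineer would, in place of code of your own. Each camera call takes 0.05 s, during which the arm holds its last target. There are 200 camera calls.

### The job

Make up the two kits from the stock in the drawer: the square tray gets the long oral syringe and the squat amber vial, the narrow tray gets the short oral syringe and the chrome pill crusher. Lay each syringe flat inside its tray's oblong outline, along it (either way round), and stand the vial and the crusher upright inside the round outlines. Leave the tall amber vial and the mortar where they stand.

Things in the scene. Friction and masses are not known exactly. Their poses are not given: they have to be found in the camera images.
- syringe_long_mid (a point): Centre of the long green plastic oral syringe, which lies flat on the drawer's plywood base (z = 0) at the start. 130 mm long along its x axis (nozzle to +x, white plunger with a 20 mm square thumb plate to -x). The round barrel, 20 mm in diameter, runs from x = -25 to +53 mm; a flat finger flange 30 mm wide across y stands at x = -27 mm. This point is on the barrel's axis, half-way along the syringe and 10 mm above what it lies on. z is up. About 35 g.
- syringe_short_mid (a point): Centre of the short green plastic oral syringe, lying flat on the drawer's base (z = 0) at the start. 86 mm long along its x axis (nozzle to +x, white plunger to -x). The round barrel, 14 mm in diameter, runs from x = -20 to +35 mm; a flat finger flange 24 mm wide across y stands at x = -22 mm. This point is on the barrel's axis, half-way along the syringe and 7 mm above what it lies on. z is up. About 15 g.
- vial_squat_mid (a point): Centre (half-way up, 24 mm above its foot) of the squat amber glass vial: upright, 48 mm in diameter up to 31 mm, 48 mm tall with its white cap of 38 mm. Stands on the drawer's base at the start. z is its upright axis. About 60 g.
- crusher_mid (a point): Centre (half-way up, 30 mm above its foot) of the chrome pill crusher: upright, a cylindrical body 44 mm in diameter and 38 mm high, then a thin neck and a flat knob of 34 mm diameter on top; 60 mm tall in all. Stands on the drawer's base at the start. z is its upright axis. About 180 g.
- tray_square: Square kit tray, fixed to the drawer base: white floor with a steel lip, 164 mm along its x, 170 mm along its y. Origin at the centre of its underside; the floor's top is at z = 4 mm and the lip, 4 mm thick round the edge, ends at z = 7 mm. Dark outlines are printed on the floor: an oblong of 150 x 50 mm, long along x, centred at x = 0, y = +40 mm, and a circle of 68 mm diameter centred at x = 0, y = -45 mm.
- tray_narrow: Narrow kit tray, fixed to the drawer base: white floor with a steel lip, 80 mm along its x, 200 mm along its y. Origin at the centre of its underside; the floor's top is at z = 4 mm and the lip, 4 mm thick round the edge, ends at z = 7 mm. Dark outlines are printed on the floor: an oblong of 106 x 44 mm, long along y, centred at x = 0, y = -41 mm, and a circle of 68 mm diameter centred at x = 0, y = +60 mm.
- vial_tall: Tall amber glass vial, a bystander: 30 mm in diameter, 85 mm tall with its white cap, upright, origin at the centre of its underside. Not part of either kit.
- mortar: White ceramic mortar with its pestle in it, a bystander: rim diameter 90 mm, rim height 55 mm, the pestle's end up to 79 mm high; origin at the centre of its underside. Not part of either kit.
Things that resemble listed ones, but are neither listed nor needed, are in the scene too. What is shaped like the part that bears syringe_short_mid but yellow is not meant.

How it is judged:
At the end, for the whole second after the job is handed in: Each thing rests on its own outline, within 14 mm in the tray's x and y and 6 mm in height; syringes along their oblongs within 0.3 rad, vial and crusher upright within 0.15 rad; all at rest; tall vial and mortar upright and within 20 mm of their starts (x of syringe_long_mid in the frame of tray_square between -0.014 and 0.014 m and y of syringe_long_mid in the frame of tray_square between 0.026 and 0.054 m and z of syringe_long_mid in the frame of tray_square between 0.008 and 0.02 m and angle between the x axis of syringe_long_mid and the x axis of tray_square, either way round below 0.3 rad and linear speed of each of syringe_long, vial_squat, syringe_short, crusher below 0.02 m/s and x of vial_squat_mid in the frame of tray_square between -0.014 and 0.014 m and y of vial_squat_mid in the frame of tray_square between -0.059 and -0.031 m and z of vial_squat_mid in the frame of tray_square between 0.022 and 0.034 m and angle between each of vial_squat_mid, crusher_mid's own z axis and vertical below 0.15 rad and x of syringe_short_mid in the frame of tray_narrow between -0.014 and 0.014 m and y of syringe_short_mid in the frame of tray_narrow between -0.055 and -0.027 m and z of syringe_short_mid in the frame of tray_narrow between 0.005 and 0.017 m and angle between the x axis of syringe_short_mid and the y axis of tray_narrow, either way round below 0.3 rad and x of crusher_mid in the frame of tray_narrow between -0.014 and 0.014 m and y of crusher_mid in the frame of tray_narrow between 0.046 and 0.074 m and z of crusher_mid in the frame of tray_narrow between 0.028 and 0.04 m and distance of each of vial_tall, mortar from where it was at the start of the episode below 0.02 m and angle between each of vial_tall, mortar's own z axis and vertical below 0.3 rad); the robot touches nothing.
It fails at once if the tall vial or the mortar is disturbed (moved more than 30 mm) (distance of any of vial_tall, mortar from where it was at the start of the episode above 0.03 m).
It also fails if it takes over 104 s, if anything falls off the work surface, if the arm or the gripper's body presses on something with over 40 N, if the wrist force passes 120 N, or if a joint passes its speed limit or range.

## Working session

There is one attempt and no reset: what is moved stays moved. The work goes in short steps, Python scripts to look and compute and a tool call to move; the robot and the scene stay as the last step left them, time stands still between calls to the robot, and variables do not carry over. Pictures are saved under pics/ and viewed, about 12 in all and at most 16, crops included, and the job is handed in when it is done.

Besides the shell and the picture viewer there is one more tool, called after ">>>" by a JSON object that holds its "api" and its "payload". drive_tool: Moves the arm, as the interface text tells. Its arguments: {"type":"object","properties":{"motion":{"type":"array","items":{"type":"array","items":{"type":"number"}}},"newtons":{"type":"number"}},"required":["motion"]}

```bash
mkdir -p pics
cat > h.py <<'E'
from bench import *
import numpy as np, cv2
def save(name,fn,crop=None,scale=1):
    p,d=read_camera(name); np.savez('last_%s.npz'%name,p=p,d=d)
    if crop: r0,r1,c0,c1=crop; p=p[r0:r1,c0:c1]
    p=cv2.resize(p,None,fx=scale,fy=scale,interpolation=cv2.INTER_CUBIC)
    cv2.imwrite('pics/'+fn,p[:,:,::-1]); return d
def ray(name,u,v):
    c=calibration(name); f=210/np.tan(np.radians(c['fov_y']/2))
    x=(u-c['cx'])/f; y=(v-c['cy'])/f
    K=np.array([[1,0,0],[0,1,0],[0,0,1.]])
    q=cv2.undistortPointsIter(np.array([[[x,y]]],float),K,np.array([c['k1'],0,0,0.]),None,None,(3,50,1e-10))[0,0] 
    return np.array([q[0],-q[1],-1.]),np.array(c['world_from_camera'])
def atz(name,u,v,z):
    r,T=ray(name,u,v); d=T[:3,:3]@r; o=T[:3,3]; return o+d*(z-o[2])/d[2]
def cloud(name,d):
    c=calibration(name); f=210/np.tan(np.radians(c['fov_y']/2)); H,W=d.shape
    u,v=np.meshgrid(np.arange(W),np.arange(H))
    p=np.stack([(u-c['cx'])/f,(v-c['cy'])/f],-1).reshape(-1,1,2).astype(float)
    q=cv2.undistortPointsIter(p,np.eye(3),np.array([c['k1'],0,0,0.]),None,None,(3,50,1e-10)).reshape(H,W,2)
    T=np.array(c['world_from_camera'])
    P=np.stack([q[...,0]*d,-q[...,1]*d,-d],-1)
    return P@T[:3,:3].T+T[:3,3]
E
python3 - <<'E'
from h import *
for n in('scene','top'): save(n,n+'0.png',scale=1.42); print(calibration(n))
print(observe())
E
```

```text
{'fov_y': 53.76335196881676, 'cx': 279.21578278038606, 'cy': 214.80697993760137, 'k1': 0.013004254303281906, 'world_from_camera': array([[-0.3003895 , -0.58671755,  0.7520164 ,  1.37802314],
       [ 0.95375279, -0.17564396,  0.24393607,  0.27961745],
       [-0.01103443,  0.79051357,  0.61234511,  0.69794664],
       [ 0.        ,  0.        ,  0.        ,  1.        ]])}
{'fov_y': 42.10269199164753, 'cx': 282.14379996401414, 'cy': 216.7345125611456, 'k1': 0.00643917557736932, 'world_from_camera': array([[-2.46797784e-02,  9.92028458e-01, -1.23573649e-01,
         4.70371010e-01],
       [-9.99477038e-01, -2.70686712e-02, -1.76900195e-02,
        -7.40145814e-04],
       [-2.08939773e-02,  1.23072439e-01,  9.92177714e-01,
         1.27465850e+00],
       [ 0.00000000e+00,  0.00000000e+00,  0.00000000e+00,
         1.00000000e+00]])}
{'t': 0.1, 'qpos': array([ 1.50110808e+00,  3.59378505e-01,  1.11467890e-02, -3.25144279e-04,
       -1.22409498e+00, -2.88095623e-01]), 'joint_vel': array([ 0.00036346, -0.00189243,  0.00235548, -0.00094178, -0.00096823,
        0.00108137]), 'joint_torque': array([-2.99799700e-03, -5.84764874e+01,  2.94108582e+01,  6.95448652e+00,
       -3.18051010e-03,  9.65230157e-06]), 'eef_pos': array([0.23625561, 0.63184198, 0.23041187]), 'orientation': array([ 3.14003850e+00, -1.41790545e-04, -3.57894472e-01]), 'ft_force': array([0.09994733, 1.29239117, 0.294717  ]), 'torque': array([-0.02138382,  0.03229669, -0.04524273]), 'finger_gap': 1.00347328071301}
```

View pics/top0.png

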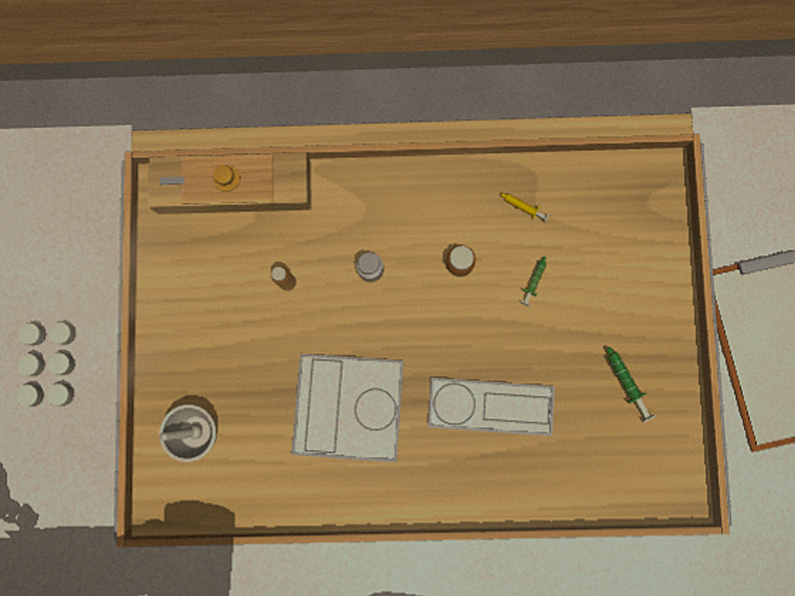

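View pics/scene0.png

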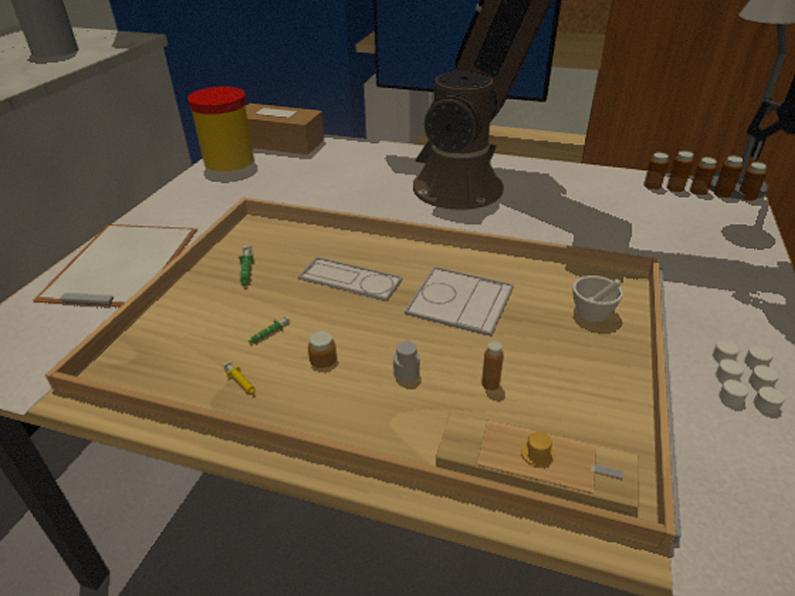

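The top view (image up = +x, left = +y) shows the long syringe at about (628,383), the short one at (535,281), the squat vial at (461,259) and the crusher at (369,265). The trays are at (347,407) and (490,405), the tall vial at (281,273) and the mortar at (188,432). I'll enlarge this for exact pixels.

Run:
```python
from h import *
z=np.load('last_top.npz');p=z['p'];d=z['d']
cv2.imwrite('pics/crop1.png',cv2.resize(p[240:335,195:400],None,fx=3.9,fy=3.9,interpolation=cv2.INTER_CUBIC)[:,:,::-1])
C=cloud('top',d)
hsv=cv2.cvtColor(p,cv2.COLOR_RGB2HSV)
g=((hsv[...,0]>40)&(hsv[...,0]<85)&(hsv[...,1]>100)).astype(np.uint8)
n,l,s,c=cv2.connectedComponentsWithStats(g)
for i in range(1,n):
    if s[i,4]>60:
        P=C[l==i]; m=P[:,:2].mean(0); w,V=np.linalg.eigh(np.cov((P[:,:2]-m).T)); t=(P[:,:2]-m)@V[:,1]
        a=V[:,1]
        print('green',c[i],s[i,4],m,a,t.min(),t.max(),P[:,2].mean())
# objects by height
print('floor z',np.median(C[200:240,300:330,2]),C[300,180])
h=((C[...,2]>.02)&(C[...,2]<.12)&(d>0)).astype(np.uint8); h[:110]=0;h[365:]=0;h[:,:95]=0;h[:,480:]=0
n,l,s,c=cv2.connectedComponentsWithStats(h)
for i in range(1,n):
    if s[i,4]>40:
        P=C[l==i]; zt=np.percentile(P[:,2],95); Q=P[P[:,2]>zt-.006]
        print(c[i],s[i],zt,(Q.min(0)+Q.max(0))/2,Q.mean(0),np.ptp(Q,0))
```

```text
green [377.30630631 194.88288288] 111 [ 0.66713471 -0.19593436] [-0.74155565  0.67089136] -0.04255776505646491 0.2768653484461352 0.04792346650362108
green [439.10071942 264.24100719] 278 [ 0.50797523 -0.33348894] [-0.89448433 -0.44709929] -0.04962095705156327 0.044265094591716146 0.018628833007742436
floor z 0.001125837866005619 [ 0.44106433  0.26372378 -0.00046843]
[159.53336444 128.12832478] [  95  110  124   39 4286] 0.059632775876901134 [0.84165546 0.2985208  0.07161861] [0.8405468  0.29977067 0.05848537] [0.08307047 0.26018678 0.03596445]
[324.46428571 182.61607143] [315 172  20  22 336] 0.05258217338496324 [ 0.7024725  -0.07849847  0.05066794] [ 0.703182   -0.07906826  0.0496404 ] [0.0374847  0.036915   0.00815954]
[260.15932203 187.08813559] [251 178  19  20 295] 0.06379224731270461 [0.69584632 0.07026731 0.06289346] [0.69613407 0.07049449 0.06133042] [0.03225619 0.02973087 0.0101197 ]
[199.07291667 194.92708333] [191 187  17  17 192] 0.08843026873954793 [0.67778884 0.20880311 0.08700821] [0.67811955 0.20930421 0.08630746] [0.02027809 0.02071856 0.00911416]
[441.18367347 265.02040816] [437 258  11  14  49] 0.025450018573000305 [ 0.50709813 -0.33911067  0.02331829] [ 0.50592685 -0.33717998  0.0221875 ] [0.02968845 0.02177137 0.00640844]
[130.29463308 304.70646221] [113 285  40  40 913] 0.06982892057582792 [0.43280306 0.383207   0.07290685] [0.43251422 0.38291388 0.07312736] [0.01313258 0.02340278 0.01743136]
```

View pics/crop1.png

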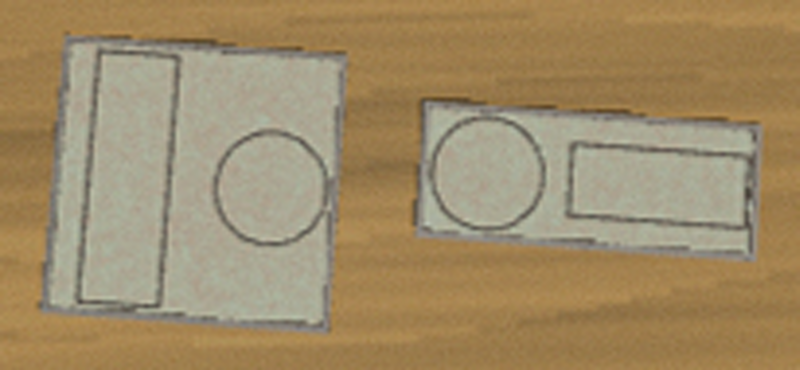

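The enlarged crop shows the tray marks. The square tray's oblong has corners (100,50), (179,57), (160,306), (79,302), with its circle at (271,187). The narrow tray's oblong has corners (571,143), (752,155), (745,228), (567,215), with its circle at (488,173).

Run:
```python
from h import *
f=lambda x,y,z:atz('top',195+(x+.5)/3.9-.5,240+(y+.5)/3.9-.5,z)[:2]
def rig(L,W):
    L=np.array(L,float);W=np.array(W);lm,wm=L.mean(0),W.mean(0)
    U,S,Vt=np.linalg.svd((W-wm).T@(L-lm)); R=U@np.diag([1,np.linalg.det(U@Vt)])@Vt
    t=wm-R@lm; print('res mm',np.round(1e3*(W-(L@R.T+t)),1).tolist()); return R,t,np.arctan2(R[1,0],R[0,0])
sq=rig([[.075,.065],[.075,.015],[-.075,.015],[-.075,.065],[0,-.045],[.082,.085],[.082,-.085],[-.082,-.085],[-.082,.085]],
 [f(100,50,.004),f(179,57,.004),f(160,306,.004),f(79,302,.004),f(271,187,.004),f(66,36,.007),f(345,55,.007),f(328,330,.007),f(41,310,.007)])
na=rig([[.022,.012],[.022,-.094],[-.022,-.094],[-.022,.012],[0,.06],[.04,.1],[.04,-.1],[-.04,-.1],[-.04,.1]],
 [f(571,143,.004),f(752,155,.004),f(745,228,.004),f(567,215,.004),f(488,173,.004),f(424,100,.007),f(761,124,.007),f(754,260,.007),f(415,236,.007)])
np.set_printoptions(precision=4,suppress=True)
print('sq',sq[1:], 'obl',sq[0]@[0,.04]+sq[1],'circ',sq[0]@[0,-.045]+sq[1])
print('na',na[1:], 'obl',na[0]@[0,-.041]+na[1],'circ',na[0]@[0,.06]+na[1])
p=np.load('last_top.npz')['p']
hsv=cv2.cvtColor(p,cv2.COLOR_RGB2HSV)
g=((hsv[...,0]>40)&(hsv[...,0]<85)&(hsv[...,1]>100)).astype(np.uint8)
n,l,s,c=cv2.connectedComponentsWithStats(g)
for i in range(1,n):
    if s[i,4]>60:
        v,u=np.nonzero(l==i); zz=.012 if s[i,4]>200 else .008; gc=.018 if s[i,4]>200 else .010
        P=np.array([atz('top',a,b,zz)[:2] for a,b in zip(u,v)]); m=P.mean(0)
        w,V=np.linalg.eigh(np.cov((P-m).T)); a=V[:,1]*np.sign(V[0,1]); t=(P-m)@a
        e=m+a*(t.min()+t.max())/2
        print('syr ang',np.arctan2(a[1],a[0]),'len',np.ptp(t),'width',np.ptp((P-m)@V[:,0]),'mid',e-a*gc)
print('vial',atz('top',324.46,182.3,.047),'crusher',atz('top',260.2,186.8,.058))
```

```text
res mm [[-0.9, -1.6], [-1.7, 0.9], [1.4, 0.5], [0.2, -1.5], [0.1, 0.3], [-1.0, -1.0], [-1.0, 1.8], [1.6, 0.7], [1.4, -0.0]]
res mm [[-1.1, -0.4], [-0.6, -1.2], [0.6, 0.7], [0.6, -0.6], [-0.2, -0.6], [0.0, 0.1], [0.1, 0.8], [0.6, 1.1], [0.0, 0.1]]
sq (array([0.4689, 0.1122]), np.float64(-0.09245941350046182)) obl [0.4725 0.152 ] circ [0.4647 0.0674]
na (array([ 0.4643, -0.1202]), np.float64(-0.0959322350592598)) obl [ 0.4604 -0.161 ] circ [ 0.4701 -0.0605]
syr ang -0.43977022809657307 len 0.06476203569966714 width 0.020705920800119015 mid [ 0.6677 -0.1995]
syr ang 0.4699759434902602 len 0.09252180314787702 width 0.027713273612008024 mid [ 0.4956 -0.3417]
vial [ 0.6998 -0.0773  0.047 ] crusher [0.6916 0.069  0.058 ]
```

>>> {"api": "drive_tool", "payload": {"motion": [[0, 0, 0, 0, 0, 1, 0], [0, 0, 0, 0, 0, 1, 0], [0, 0, 0, 0, 0, 1, 0], [0, 0, 0, 0, 0, 1, 0], [0, 0, 0, 0, 0, 1, 0], [0, 0, 0, 0, 0, 1, 0], [0, 0, 0, 0, 0, 1, 0], [0, 0, 0, 0, 0, 1, 0], [0, 0, 0, 0, 0, 1, 0], [0, 0, 0, 0, 0, 1, 0]], "newtons": 40}}

```text
t: 0.93
eef_pos: [0.2353, 0.6291, 0.2245]
orientation: [3.137, -0.011, -1.403]
ft_force: [-0.0, -0.2, -0.6]
finger_gap: 1.0
```

```bash
cat > g.py <<'E'
import sys
from h import *
from scipy.spatial.transform import Rotation as Ro
# usage: g.py x y z yaw -> remaining shift in tool units (20mm) and turn units (0.1 rad)
x,y,z,yaw=map(float,sys.argv[1:5]); s=observe()
R=Ro.from_euler('xyz',s['orientation']); T=Ro.from_euler('xyz',[np.pi,0,yaw])
d=R.inv().apply(np.array([x,y,z])-s['eef_pos'])/.02
print('t',round(s['t'],2),'pos',s['eef_pos'].round(4),'rpy',s['orientation'].round(3),'gap',round(s['finger_gap'],3),'F',s['ft_force'].round(1))
print('shift units',d.round(2),'turn units',((R.inv()*T).as_rotvec()/.1).round(2))
d2=T.inv().apply(np.array([x,y,z])-s['eef_pos'])/.02; print('shift after turning',d2.round(2))
E
python3 g.py .692 .069 .15 -1.667
```

```text
t 0.93 pos [0.2353 0.6291 0.2245] rpy [ 3.137 -0.011 -1.403] gap 1.0 F [-0.  -0.2 -0.6]
shift units [ 31.39 -17.85   3.98] turn units [ 0.04 -0.11  2.64]
shift after turning [ 25.68 -25.42   3.73]
```

>>> {"api": "drive_tool", "payload": {"motion": [[0.5, -0.5, 0, 0, 0, 0.9, 0], [1, -1, 0, 0, 0, 0.9, 0], [1, -1, 0, 0, 0, 0.9, 0], [1, -1, 0, 0, 0, 0, 0], [1, -1, 0, 0, 0, 0, 0], [1, -1, 0, 0, 0, 0, 0], [1, -1, 0, 0, 0, 0, 0], [1, -1, 0, 0, 0, 0, 0], [1, -1, 0, 0, 0, 0, 0], [1, -1, 0, 0, 0, 0, 0]]}}

```text
t: 1.77
eef_pos: [0.4116, 0.4194, 0.2204]
orientation: [3.137, -0.021, -1.687]
ft_force: [0.6, 0.3, -0.2]
finger_gap: 0.996
```

>>> {"api": "drive_tool", "payload": {"motion": [[1, -1, 0, 0, 0, 0, 0], [1, -1, 0, 0, 0, 0, 0], [1, -1, 0, 0, 0, 0, 0], [1, -1, 0, 0, 0, 0, 0], [1, -1, 0, 0, 0, 0, 0], [1, -1, 0, 0, 0, 0, 0], [1, -1, 0, 0, 0, 0, 0], [1, -1, 0, 0, 0, 0, 0], [1, -1, 0, 0, 0, 0, 0], [1, -1, 0, 0, 0, 0, 0]]}}

```text
t: 2.6
eef_pos: [0.592, 0.1837, 0.2209]
orientation: [3.132, -0.025, -1.687]
ft_force: [1.2, 0.3, -0.4]
finger_gap: 1.004
```

```bash
python3 g.py .692 .069 .15 -1.667
```

```text
t 2.6 pos [0.592  0.1837 0.2209] rpy [ 3.132 -0.025 -1.687] gap 1.004 F [ 1.2  0.3 -0.4]
shift units [ 5.03 -5.66  3.62] turn units [ 0.1  -0.25 -0.2 ]
shift after turning [ 5.23 -5.53  3.54]
```

>>> {"api": "drive_tool", "payload": {"motion": [[1, -1, 0.5, 0, 0, 0, 0], [1, -1, 0.5, 0, 0, 0, 0], [1, -1, 0.5, 0, 0, 0, 0], [1, -1, 0.5, 0.1, -0.25, -0.2, 0], [1, -1, 0.5, 0, 0, 0, 0], [0, -0.5, 0.5, 0, 0, 0, 0], [0, 0, 0, 0, 0, 0, 0]]}}

```text
t: 3.18
eef_pos: [0.6951, 0.06, 0.1567]
orientation: [3.139, 0.0, -1.671]
ft_force: [-0.9, 0.4, -1.2]
finger_gap: 1.003
```

```bash
python3 g.py .692 .069 .004 -1.667
python3 - <<'E'
from h import *
save('scene','scene1.png',(180,330,170,420),3.2)
E
```

```text
t 3.18 pos [0.6951 0.06   0.1567] rpy [ 3.139  0.    -1.671] gap 1.003 F [-0.9  0.4 -1.2]
shift units [-0.43  0.18  7.63] turn units [ 0.02  0.   -0.04]
shift after turning [-0.43  0.2   7.63]
```

View pics/scene1.png

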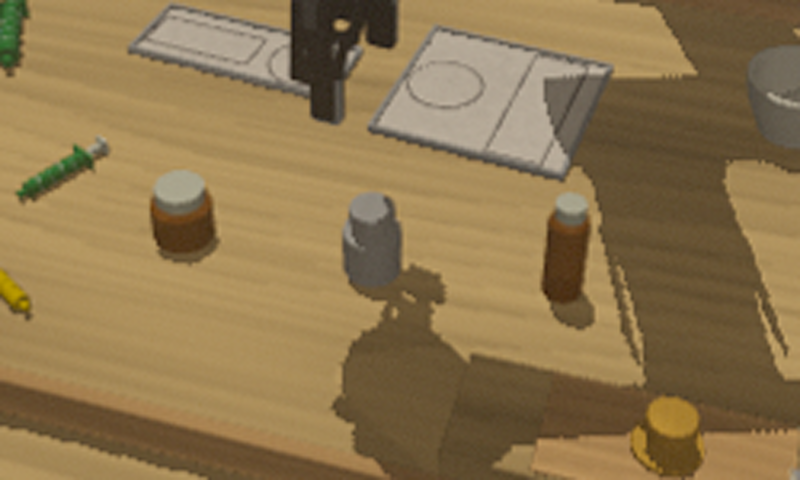

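The gripper hangs above the crusher. The crusher's knob is centred at crop (370,206) and the vial cap at (179,186). I'll cross-check both with this camera.

Run:
```python
from h import *
print(atz('scene',170+370/3.2,180+206/3.2,.060),atz('scene',170+179/3.2,180+186/3.2,.048))
d=np.load('last_scene.npz')['d'];C=cloud('scene',d)
for u,v in((285,244),(226,238)):print(np.median(C[v-2:v+3,u-2:u+3].reshape(-1,3),0))
```

```text
[0.69634651 0.07300818 0.06      ] [ 0.70331999 -0.07409155  0.048     ]
[0.69552078 0.07176529 0.06018358]
[ 0.70295031 -0.07381063  0.04791421]
```

>>> {"api": "drive_tool", "payload": {"motion": [[-0.4, 0.2, 1, 0, 0, 0, 0], [0, 0, 1, 0, 0, 0, 0], [0, 0, 1, 0, 0, 0, 0], [0, 0, 0, 0, 0, 0, 0]]}}

```text
t: 3.57
eef_pos: [0.6909, 0.0715, 0.0985]
orientation: [-3.141, 0.001, -1.669]
ft_force: [-0.6, -0.3, -1.4]
finger_gap: 1.002
```

>>> {"api": "drive_tool", "payload": {"motion": [[0, -0.15, 1, 0, 0, 0, 0], [0, 0, 1, 0, 0, 0, 0], [0, 0, 1, 0, 0, 0, 0], [0, 0, 1, 0, 0, 0, 0], [0, 0, 0.6, 0, 0, 0, 0], [0, 0, 0, 0, 0, 0, 255], [0, 0, 0, 0, 0, 0, 255], [0, 0, 0, 0, 0, 0, 255], [0, 0, 0, 0, 0, 0, 255], [0, 0, 0, 0, 0, 0, 255]]}}

```text
t: 4.4
eef_pos: [0.6979, 0.0801, 0.0182]
orientation: [-3.128, 0.004, -1.659]
ft_force: [0.2, 0.0, -2.6]
finger_gap: 0.494
```

>>> {"api": "drive_tool", "payload": {"motion": [[0, 0, 0, 0, 0, 0, 255], [0, 0, 0, 0, 0, 0, 255], [0, 0, 0, 0, 0, 0, 255], [0, 0, 0, 0, 0, 0, 255]]}}

```text
t: 4.73
eef_pos: [0.6983, 0.0801, 0.02]
orientation: [-3.126, 0.006, -1.66]
ft_force: [-0.3, -0.4, -2.2]
finger_gap: 0.488
```

```bash
python3 g.py .470 -.0605 .09 -1.667
```

```text
t 4.73 pos [0.6983 0.0801 0.02  ] rpy [-3.126  0.006 -1.66 ] gap 0.488 F [-0.3 -0.4 -2.2]
shift units [ 8.   10.69 -3.71] turn units [-0.15  0.06  0.07]
shift after turning [ 8.1  10.69 -3.5 ]
```

>>> {"api": "drive_tool", "payload": {"motion": [[0, 0, 0, 0, 0, 0, 0], [0, 0, 0, 0, 0, 0, 0], [0, 0, 0, 0, 0, 0, 0], [0, 0, 0, 0, 0, 0, 0], [0, 0, 0, 0, 0, 0, 0], [0.3, 0, 0.3, -0.1, 0, 0, 0], [0.2, 0.1, 0.2, 0, 0, 0, 0]]}}

```text
t: 5.32
eef_pos: [0.6977, 0.0708, 0.0118]
orientation: [-3.132, 0.007, -1.658]
ft_force: [-0.8, -0.5, -0.0]
finger_gap: 0.995
```

```bash
python3 g.py .694 .071 .004 -1.667
```

```text
t 5.32 pos [0.6977 0.0708 0.0118] rpy [-3.132  0.007 -1.658] gap 0.995 F [-0.8 -0.5 -0. ]
shift units [0.01 0.19 0.39] turn units [-0.09  0.07  0.09]
shift after turning [0.01 0.19 0.39]
```

>>> {"api": "drive_tool", "payload": {"motion": [[0, 0.1, 0.2, -0.09, 0.07, 0.09, 0], [0, 0.1, 0.2, 0, 0, 0, 0], [0, 0, 0.1, 0, 0, 0, 0]]}}

```text
t: 5.57
eef_pos: [0.6924, 0.0694, -0.0006]
orientation: [3.139, -0.001, -1.67]
ft_force: [-0.3, 0.4, -0.9]
finger_gap: 1.0
```

>>> {"api": "drive_tool", "payload": {"motion": [[0, 0, 0, 0, 0, 0, 255], [0, 0, 0, 0, 0, 0, 255], [0, 0, 0, 0, 0, 0, 255], [0, 0, 0, 0, 0, 0, 255], [0, 0, 0, 0, 0, 0, 255], [0, 0, 0, 0, 0, 0, 255], [0, 0, 0, 0, 0, 0, 255]]}}

```text
t: 6.15
eef_pos: [0.6931, 0.0698, -0.0009]
orientation: [3.14, -0.001, -1.669]
ft_force: [1.1, -1.9, -1.5]
finger_gap: 0.505
```

```bash
python3 g.py .470 -.0605 .09 -1.667
```

```text
t 6.15 pos [ 0.6931  0.0698 -0.0009] rpy [ 3.140e+00 -1.000e-03 -1.669e+00] gap 0.505 F [ 1.1 -1.9 -1.5]
shift units [ 7.58 10.47 -4.51] turn units [ 0.02 -0.01 -0.02]
shift after turning [ 7.56 10.48 -4.55]
```

>>> {"api": "drive_tool", "payload": {"motion": [[0, 0, -0.5, 0, 0, 0, 255], [0, 0, -1, 0, 0, 0, 255], [0, 0, -1, 0, 0, 0, 255], [0, 0, -1, 0, 0, 0, 255], [0.3, 0.5, -0.8, 0, 0, 0, 255], [0.7, 1, 0, 0, 0, 0, 255], [0.7, 1, 0, 0, 0, 0, 255], [0.7, 1, 0, 0, 0, 0, 255], [0.7, 1, 0, 0, 0, 0, 255], [0.7, 1, 0, 0, 0, 0, 255]]}}

```text
t: 6.98
eef_pos: [0.572, 0.0046, 0.092]
orientation: [3.135, -0.003, -1.667]
ft_force: [0.2, 0.2, -2.4]
finger_gap: 0.5
```

>>> {"api": "drive_tool", "payload": {"motion": [[0.7, 1, 0, 0, 0, 0, 255], [0.7, 1, 0, 0, 0, 0, 255], [0.7, 1, 0, 0, 0, 0, 255], [0.7, 1, 0, 0, 0, 0, 255], [0.5, 0.5, 0, 0, 0, 0, 255], [0.2, 0.2, 0, 0, 0, 0, 255], [0, 0, 0, 0, 0, 0, 255]]}}

```text
t: 7.57
eef_pos: [0.4602, -0.0608, 0.0966]
orientation: [3.134, -0.001, -1.669]
ft_force: [-0.4, 0.5, -1.8]
finger_gap: 0.503
```

```bash
python3 g.py .470 -.0605 .004 -1.667
python3 - <<'E'
from h import *
save('scene','scene2.png',(100,330,130,430),2.6)
E
```

```text
t 7.57 pos [ 0.4602 -0.0608  0.0966] rpy [ 3.134e+00 -1.000e-03 -1.669e+00] gap 0.503 F [-0.4  0.5 -1.8]
shift units [-0.07 -0.52  4.62] turn units [ 0.07 -0.01 -0.02]
shift after turning [-0.06 -0.49  4.63]
```

View pics/scene2.png

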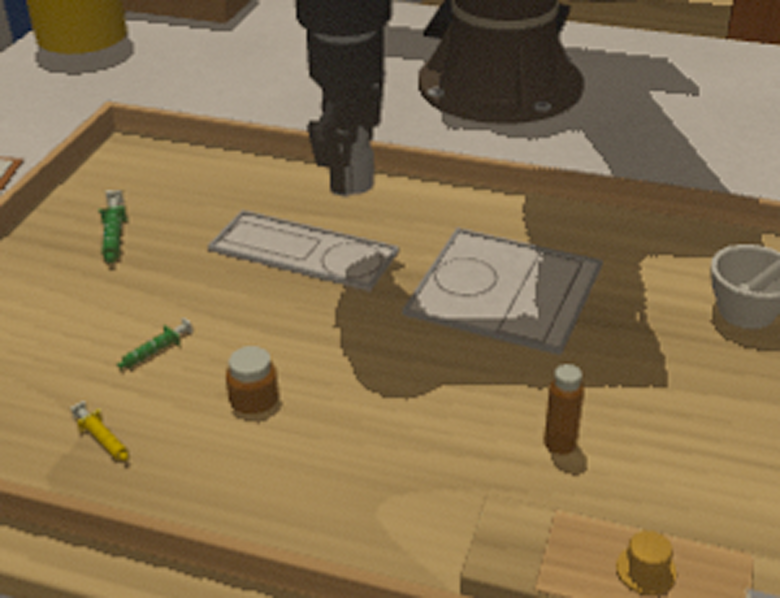

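The crusher is held upright near the narrow tray. The square tray's circle is at crop (465,277) and the narrow tray's circle at (353,258).

>>> {"api": "drive_tool", "payload": {"motion": [[0, -0.3, 0.5, 0, 0, 0, 255], [0, -0.3, 1, 0, 0, 0, 255], [0, 0, 1, 0, 0, 0, 255], [0, 0, 0.7, 0, 0, 0, 255], [0, 0, 0.5, 0, 0, 0, 255], [0, 0, 0, 0, 0, 0, 255]]}}

```text
t: 8.12
eef_pos: [0.4841, -0.0585, 0.0181]
orientation: [-3.14, 0.001, -1.666]
ft_force: [-0.4, -0.9, -2.0]
finger_gap: 0.501
```

```bash
python3 g.py .472 -.0585 .004 -1.667
python3 - <<'E'
from h import *
for a,b in((465,277),(353,258),(459,231),(601,262),(559,348),(405,313),(245,212),(399,250),(374,289),(208,249)):print(atz('scene',130+a/2.6,100+b/2.6,.004 if a in(465,353) else .007))
E
```

```text
t 8.12 pos [ 0.4841 -0.0585  0.0181] rpy [-3.140e+00  1.000e-03 -1.666e+00] gap 0.501 F [-0.4 -0.9 -2. ]
shift units [0.06 0.6  0.7 ] turn units [-0.02  0.01  0.01]
shift after turning [0.06 0.6  0.7 ]
[0.46584825 0.07140859 0.004     ]
[ 0.46709432 -0.05587255  0.004     ]
[0.38662101 0.04415509 0.007     ]
[0.40080247 0.20751069 0.007     ]
[0.55712332 0.18988868 0.007     ]
[0.54769734 0.02849883 0.007     ]
[ 0.41968607 -0.20581024  0.007     ]
[ 0.4419563  -0.01032491  0.007     ]
[ 0.51804106 -0.01474753  0.007     ]
[ 0.50102561 -0.21531676  0.007     ]
```

>>> {"api": "drive_tool", "payload": {"motion": [[0, 0.3, 0.25, 0, 0, 0, 255], [0, 0.2, 0.25, 0, 0, 0, 255], [0, 0, 0.1, 0, 0, 0, 255]]}}

```text
t: 8.37
eef_pos: [0.4758, -0.0566, 0.0039]
orientation: [-3.141, -0.0, -1.665]
ft_force: [0.1, -0.1, -3.2]
finger_gap: 0.503
```

```bash
python3 g.py .473 -.0575 .004 -1.667
```

```text
t 8.37 pos [ 0.4758 -0.0566  0.0039] rpy [-3.141 -0.    -1.665] gap 0.503 F [ 0.1 -0.1 -3.2]
shift units [ 0.06  0.14 -0.01] turn units [-0.01 -0.    0.02]
shift after turning [ 0.06  0.14 -0.01]
```

>>> {"api": "drive_tool", "payload": {"motion": [[0, 0, 0, 0, 0, 0, 0], [0, 0, 0, 0, 0, 0, 0], [0, 0, 0, 0, 0, 0, 0], [0, 0, 0, 0, 0, 0, 0], [0, 0, 0, 0, 0, 0, 0], [0, 0, -0.5, 0, 0, 0, 0], [0, 0, -1, 0, 0, 0, 0], [0, 0, -1, 0, 0, 0, 0], [0, 0, -1, 0, 0, 0, 0], [0, -0.3, -1, 0, 0, 0, 0]]}}

```text
t: 9.2
eef_pos: [0.4791, -0.0572, 0.0963]
orientation: [3.138, -0.002, -1.664]
ft_force: [-0.6, -0.0, -0.0]
finger_gap: 0.999
```

>>> {"api": "drive_tool", "payload": {"motion": [[0, -1, -0.4, 0, 0, 0, 0], [0, -1, 0, 0, 0, 0, 0], [0, -1, 0, 0, 0, 0, 0], [0, -1, 0, 0, 0, 0, 0], [0, -1, 0, 0, 0, 0, 0], [0, -1, 0, 0, 0, 0, 0], [0, -1, 0, 0, 0, 0, 0], [0, -1, 0, 0, 0, 0, 0], [0, -1, 0, 0, 0, 0, 0], [0, -1, 0, 0, 0, 0, 0]]}}

```text
t: 10.03
eef_pos: [0.6939, -0.0764, 0.123]
orientation: [-3.117, 0.005, -1.662]
ft_force: [0.2, -0.5, 0.3]
finger_gap: 1.004
```

>>> {"api": "drive_tool", "payload": {"motion": [[0, -0.5, 0, 0, 0, 0, 0], [0, -0.2, 0.2, 0, 0, 0, 0], [0, 0, 0.2, 0, 0, 0, 0]]}}

```text
t: 10.28
eef_pos: [0.7139, -0.0786, 0.1166]
orientation: [-3.111, 0.005, -1.662]
ft_force: [-0.6, 0.4, -0.6]
finger_gap: 0.999
```

```bash
python3 g.py .702 -.0755 .0 -1.667
python3 - <<'E'
from h import *
save('top','top1.png',(140,340,190,480),2.7)
E
```

```text
t 10.28 pos [ 0.7139 -0.0786  0.1166] rpy [-3.111  0.005 -1.662] gap 0.999 F [-0.6  0.4 -0.6]
shift units [-0.07  0.79  5.81] turn units [-0.31  0.05  0.05]
shift after turning [-0.09  0.61  5.83]
```

View pics/top1.png

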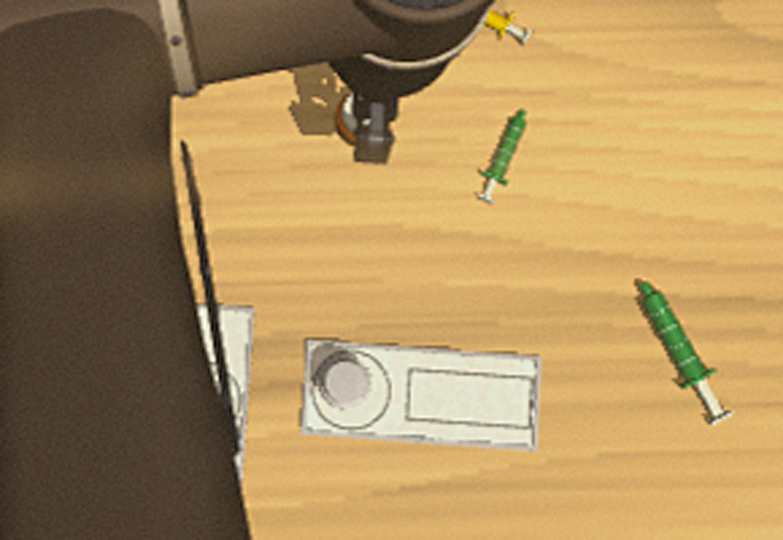

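The crusher stands upright in the narrow tray's circle: its knob is at crop (347,382) and the circle's centre at (352,390), and part of that gap is parallax.

>>> {"api": "drive_tool", "payload": {"motion": [[0, 0.3, 0.5, -0.3, 0, 0, 0], [0, 0.3, 0.8, 0, 0, 0, 0], [0, 0, 1, 0, 0, 0, 0], [0, 0, 1, 0, 0, 0, 0], [0, 0, 0.7, 0, 0, 0, 0], [0, 0, 0.4, 0, 0, 0, 0], [0, 0, 0.2, 0, 0, 0, 0]]}}

```text
t: 10.92
eef_pos: [0.6936, -0.0761, 0.019]
orientation: [3.131, 0.006, -1.662]
ft_force: [0.2, 0.2, -0.7]
finger_gap: 1.0
```

```bash
python3 g.py .702 -.0755 .0 -1.667
python3 - <<'E'
from h import *
g=lambda x,y,z:atz('top',190+(x+.5)/2.7-.5,140+(y+.5)/2.7-.5,z)
print(g(347,382,.064)-g(352,390,.004))
E
```

```text
t 10.92 pos [ 0.6936 -0.0761  0.019 ] rpy [ 3.131  0.006 -1.662] gap 1.0 F [ 0.2  0.2 -0.7]
shift units [-0.06 -0.42  0.95] turn units [0.11 0.06 0.05]
shift after turning [-0.07 -0.41  0.95]
[0.00660684 0.00673252 0.06      ]
```

>>> {"api": "drive_tool", "payload": {"motion": [[0, -0.2, 0.4, 0.1, 0, 0, 0], [0, -0.2, 0.3, 0, 0, 0, 0], [0, 0, 0.2, 0, 0, 0, 0], [0, 0, 0, 0, 0, 0, 255], [0, 0, 0, 0, 0, 0, 255], [0, 0, 0, 0, 0, 0, 255], [0, 0, 0, 0, 0, 0, 255], [0, 0, 0, 0, 0, 0, 255], [0, 0, 0, 0, 0, 0, 255], [0, 0, 0, 0, 0, 0, 255]]}}

```text
t: 11.75
eef_pos: [0.7014, -0.0764, 0.0025]
orientation: [3.141, 0.006, -1.662]
ft_force: [0.0, 0.8, 0.3]
finger_gap: 0.551
```

```bash
python3 g.py .467 .070 .09 -1.667
```

```text
t 11.75 pos [ 0.7014 -0.0764  0.0025] rpy [ 3.141  0.006 -1.662] gap 0.551 F [0.  0.8 0.3]
shift units [-6.25 12.34 -4.33] turn units [0.01 0.06 0.05]
shift after turning [-6.16 12.37 -4.38]
```

>>> {"api": "drive_tool", "payload": {"motion": [[0, 0, -0.5, 0, 0, 0, 255], [0, 0, -1, 0, 0, 0, 255], [0, 0, -1, 0, 0, 0, 255], [0, 0, -1, 0, 0, 0, 255], [-0.3, 0.5, -0.8, 0, 0, 0, 255], [-0.5, 1, 0, 0, 0, 0, 255], [-0.5, 1, 0, 0, 0, 0, 255], [-0.5, 1, 0, 0, 0, 0, 255], [-0.5, 1, 0, 0, 0, 0, 255], [-0.5, 1, 0, 0, 0, 0, 255]]}}

```text
t: 12.58
eef_pos: [0.5967, -0.0118, 0.0989]
orientation: [-3.139, 0.006, -1.665]
ft_force: [0.4, 0.2, 0.5]
finger_gap: 0.55
```

>>> {"api": "drive_tool", "payload": {"motion": [[-0.5, 1, 0, 0, 0, 0, 255], [-0.5, 1, 0, 0, 0, 0, 255], [-0.5, 1, 0, 0, 0, 0, 255], [-0.5, 1, 0, 0, 0, 0, 255], [-0.5, 1, 0, 0, 0, 0, 255], [-0.4, 0.7, 0, 0, 0, 0, 255], [-0.2, 0.3, 0.2, 0, 0, 0, 255], [0, 0, 0.2, 0, 0, 0, 255]]}}

```text
t: 13.25
eef_pos: [0.476, 0.0657, 0.0982]
orientation: [-3.13, 0.011, -1.663]
ft_force: [-0.3, -0.7, -1.2]
finger_gap: 0.551
```

```bash
python3 g.py .467 .070 .0075 -1.667
```

```text
t 13.25 pos [0.476  0.0657 0.0982] rpy [-3.13   0.011 -1.663] gap 0.551 F [-0.3 -0.7 -1.2]
shift units [-0.12  0.52  4.53] turn units [-0.11  0.11  0.04]
shift after turning [-0.17  0.47  4.54]
```

>>> {"api": "drive_tool", "payload": {"motion": [[-0.1, 0.3, 0.5, -0.1, 0.1, 0, 255], [0, 0.1, 1, 0, 0, 0, 255], [0, 0, 1, 0, 0, 0, 255], [0, 0, 0.7, 0, 0, 0, 255], [0, 0, 0.4, 0, 0, 0, 255], [0, 0, 0.2, 0, 0, 0, 255]]}}

```text
t: 13.75
eef_pos: [0.4714, 0.0691, 0.0183]
orientation: [-3.138, 0.001, -1.663]
ft_force: [-0.4, -0.2, -0.6]
finger_gap: 0.551
```

```bash
python3 g.py .467 .070 .0075 -1.667
```

```text
t 13.75 pos [0.4714 0.0691 0.0183] rpy [-3.138e+00  1.000e-03 -1.663e+00] gap 0.551 F [-0.4 -0.2 -0.6]
shift units [-0.03  0.23  0.54] turn units [-0.03  0.01  0.04]
shift after turning [-0.02  0.22  0.54]
```

>>> {"api": "drive_tool", "payload": {"motion": [[0, 0.15, 0.2, 0, 0, 0, 255], [0, 0.05, 0.2, 0, 0, 0, 255], [0, 0, 0.1, 0, 0, 0, 255]]}}

```text
t: 14.0
eef_pos: [0.4675, 0.0688, 0.0065]
orientation: [-3.14, -0.001, -1.664]
ft_force: [0.5, 0.5, -0.9]
finger_gap: 0.545
```

>>> {"api": "drive_tool", "payload": {"motion": [[0, 0, 0, 0, 0, 0, 0], [0, 0, 0, 0, 0, 0, 0], [0, 0, 0, 0, 0, 0, 0], [0, 0, 0, 0, 0, 0, 0], [0, 0, 0, 0, 0, 0, 0], [0, 0, -0.5, 0, 0, 0, 0], [0, 0, -1, 0, 0, 0, 0], [0, 0, -1, 0, 0, 0, 0], [0, 0, -1, 0, 0, 0, 0], [0, 0, -1, 0, 0, 0, 0]]}}

```text
t: 14.83
eef_pos: [0.4661, 0.0682, 0.0986]
orientation: [3.14, -0.003, -1.664]
ft_force: [0.2, -0.0, 0.2]
finger_gap: 1.005
```

```bash
python3 g.py .6695 -.1975 .10 -.44;python3 - <<'E'
from h import *
save('scene','scene3.png',(100,330,130,430),2.6)
E
```

```text
t 14.83 pos [0.4661 0.0682 0.0986] rpy [ 3.140e+00 -3.000e-03 -1.664e+00] gap 1.005 F [ 0.2 -0.   0.2]
shift units [ 12.28 -11.37  -0.05] turn units [  0.04  -0.02 -12.24]
shift after turning [14.86  7.69 -0.07]
```

View pics/scene3.png

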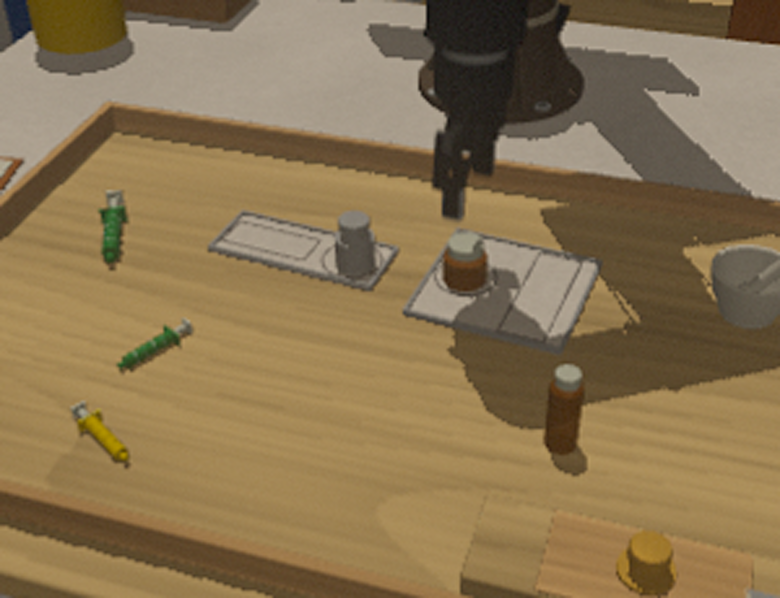

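The vial and crusher both stand inside their circles (vial at crop (466,262), crusher at (355,245)). Next is the short syringe.

>>> {"api": "drive_tool", "payload": {"motion": [[0.5, -0.5, -0.2, 0, 0, -1, 0], [0.7, -0.7, 0, 0, 0, -1, 0], [0.7, -0.7, 0, 0, 0, -1, 0], [0.8, -0.6, 0, 0, 0, -1, 0], [0.8, -0.5, 0, 0, 0, -1, 0], [0.9, -0.4, 0, 0, 0, -1, 0], [1, -0.2, 0, 0, 0, -1, 0], [1, 0, 0, 0, 0, -1, 0], [1, 0.1, 0, 0, 0, -1, 0], [1, 0.2, 0, 0, 0, -1, 0]]}}

```text
t: 15.72
eef_pos: [0.6083, -0.0721, 0.1145]
orientation: [-3.127, -0.01, -0.614]
ft_force: [0.3, 0.7, 0.8]
finger_gap: 1.003
```

```bash
python3 g.py .6695 -.1975 .10 -.44
python3 - <<'E'
from h import *
f=lambda a,b,z:atz('scene',130+a/2.6,100+b/2.6,z)
print('short ends',f(190,324,.007),f(120,367,.007)); print('long ends',f(113,193,.01),f(111,266,.01))
print('crusher knob',f(354,220,.064),'vial cap',f(466,240,.052))
E
```

```text
t 15.72 pos [ 0.6083 -0.0721  0.1145] rpy [-3.127 -0.01  -0.614] gap 1.003 F [0.3 0.7 0.8]
shift units [6.1  3.37 0.74] turn units [-0.14 -0.12 -1.73]
shift after turning [5.44 4.37 0.73]
short ends [ 0.62784963 -0.17622943  0.007     ] [ 0.70777961 -0.21238708  0.007     ]
long ends [ 0.43070575 -0.37237775  0.01      ] [ 0.56456986 -0.30095505  0.01      ]
crusher knob [ 0.48002541 -0.04834688  0.064     ] vial cap [0.46538279 0.07075115 0.052     ]
```

>>> {"api": "drive_tool", "payload": {"motion": [[0.9, 0.4, 0, -0.1, -0.1, -0.9, 0], [1, 0.7, 0, 0, 0, -0.8, 0], [1, 0.8, 0, 0, 0, 0, 0], [1, 0.8, 0, 0, 0, 0, 0], [0.8, 0.6, 0, 0, 0, 0, 0], [0.3, 0.3, 0.3, 0, 0, 0, 0], [0, 0, 0.2, 0, 0, 0, 0]]}}

```text
t: 16.3
eef_pos: [0.6693, -0.191, 0.1043]
orientation: [-3.137, -0.004, -0.428]
ft_force: [0.8, 0.2, -0.6]
finger_gap: 0.999
```

```bash
python3 g.py .668 -.197 .002 -.435
```

```text
t 16.3 pos [ 0.6693 -0.191   0.1043] rpy [-3.137 -0.004 -0.428] gap 0.999 F [ 0.8  0.2 -0.6]
shift units [0.05 0.32 5.11] turn units [-0.05 -0.04  0.07]
shift after turning [0.07 0.3  5.11]
```

>>> {"api": "drive_tool", "payload": {"motion": [[0, 0.2, 0.5, 0, 0, 0, 0], [0, 0.1, 1, 0, 0, 0, 0], [0, 0, 1, 0, 0, 0, 0], [0, 0, 1, 0, 0, 0, 0], [0, 0, 0.6, 0, 0, 0, 0], [0, 0, 0.3, 0, 0, 0, 0], [0, 0, 0.1, 0, 0, 0, 0]]}}

```text
t: 16.88
eef_pos: [0.6625, -0.1922, 0.0066]
orientation: [-3.136, -0.002, -0.427]
ft_force: [-0.7, -0.7, 1.2]
finger_gap: 1.001
```

```bash
python3 g.py .668 -.197 .003 -.435
```

```text
t 16.88 pos [ 0.6625 -0.1922  0.0066] rpy [-3.136e+00 -2.000e-03 -4.270e-01] gap 1.001 F [-0.7 -0.7  1.2]
shift units [0.35 0.1  0.18] turn units [-0.05 -0.02  0.08]
shift after turning [0.35 0.1  0.18]
```

>>> {"api": "drive_tool", "payload": {"motion": [[0.2, 0.1, 0.1, 0, 0, 0, 0], [0.15, 0, 0.05, 0, 0, 0, 255], [0, 0, 0, 0, 0, 0, 255], [0, 0, 0, 0, 0, 0, 255], [0, 0, 0, 0, 0, 0, 255], [0, 0, 0, 0, 0, 0, 255], [0, 0, 0, 0, 0, 0, 255], [0, 0, 0, 0, 0, 0, 255], [0, 0, 0, 0, 0, 0, 255], [0, 0, 0, 0, 0, 0, 255]], "newtons": 25}}

```text
t: 17.72
eef_pos: [0.6704, -0.1964, 0.0071]
orientation: [-3.135, -0.007, -0.426]
ft_force: [-0.5, 0.5, -0.7]
finger_gap: 0.148
```

```bash
python3 g.py .668 -.197 .003 -.435
python3 - <<'E'
from h import *
save('scene','scene4.png',(170,290,140,300),4)
E
```

```text
t 17.72 pos [ 0.6704 -0.1964  0.0071] rpy [-3.135 -0.007 -0.426] gap 0.148 F [-0.5  0.5 -0.7]
shift units [-0.1   0.08  0.21] turn units [-0.07 -0.07  0.09]
shift after turning [-0.1   0.08  0.21]
```

View pics/scene4.png

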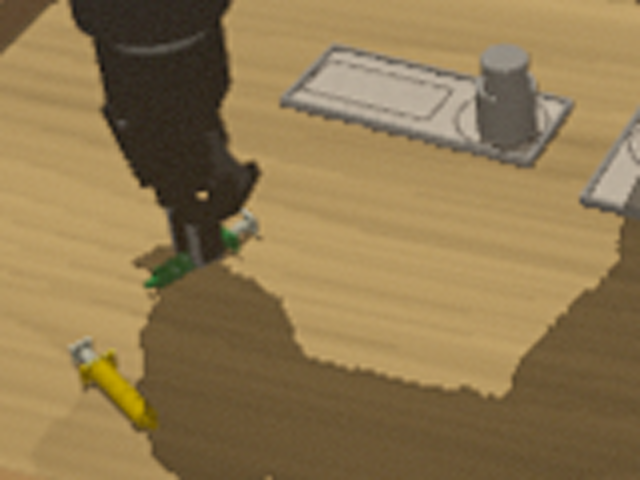

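The short syringe is held across its barrel by the fingers (crop (195,255)). Now I lift it, turn it and carry it to the narrow tray.

>>> {"api": "drive_tool", "payload": {"motion": [[0, 0, -0.3, 0, 0, 0, 255], [0, 0, -0.8, 0, 0, 0, 255], [0, 0, -1, 0, 0, 0, 255], [0, 0, -1, 0, 0, 0, 255], [0, 0, -1, 0, 0, 0, 255], [-0.4, 0.1, -1, 0, 0, 0.5, 255], [-0.7, 0.3, -0.3, 0, 0, 1, 255], [-0.7, 0.4, 0, 0, 0, 1, 255], [-0.6, 0.5, 0, 0, 0, 1, 255], [-0.6, 0.6, 0, 0, 0, 1, 255]]}}

```text
t: 18.6
eef_pos: [0.5974, -0.1937, 0.1223]
orientation: [-3.133, -0.004, -0.89]
ft_force: [0.3, 0.7, -0.4]
finger_gap: 0.142
```

>>> {"api": "drive_tool", "payload": {"motion": [[-0.5, 0.7, 0, 0, 0, 1, 255], [-0.5, 0.7, 0, 0, 0, 1, 255], [-0.4, 0.8, 0, 0, 0, 1, 255], [-0.3, 0.8, 0, 0, 0, 1, 255], [-0.2, 0.9, 0, 0, 0, 1, 255], [-0.1, 0.9, 0, 0, 0, 1, 255], [-0.1, 0.9, 0, 0, 0, 1, 255], [0, 0.5, 0, 0, 0, 1, 255], [0, 0.2, 0, 0, 0, 0.5, 255]]}}

```text
t: 19.35
eef_pos: [0.4504, -0.1936, 0.1258]
orientation: [-3.128, 0.006, -1.788]
ft_force: [-0.0, 0.1, 0.5]
finger_gap: 0.152
```

```bash
python3 g.py .4635 -.157 .012 -1.667
```

```text
t 19.35 pos [ 0.4504 -0.1936  0.1258] rpy [-3.128  0.006 -1.788] gap 0.152 F [-0.   0.1  0.5]
shift units [-1.89 -0.17  5.7 ] turn units [-0.14  0.05 -1.21]
shift after turning [-1.88 -0.47  5.69]
```

>>> {"api": "drive_tool", "payload": {"motion": [[-0.5, -0.2, 0.3, -0.1, 0, -0.6, 255], [-0.7, -0.2, 0.7, 0, 0, -0.6, 255], [-0.5, 0, 1, 0, 0, 0, 255], [-0.2, 0, 1, 0, 0, 0, 255], [0, 0, 0.8, 0, 0, 0, 255], [0, 0, 0.5, 0, 0, 0, 255], [0, 0, 0.2, 0, 0, 0, 255], [0, 0, 0, 0, 0, 0, 255]]}}

```text
t: 20.02
eef_pos: [0.4666, -0.1558, 0.0393]
orientation: [-3.126, 0.006, -1.666]
ft_force: [0.2, 0.8, 1.1]
finger_gap: 0.148
```

```bash
python3 g.py .4635 -.157 .012 -1.667
```

```text
t 20.02 pos [ 0.4666 -0.1558  0.0393] rpy [-3.126  0.006 -1.666] gap 0.148 F [0.2 0.8 1.1]
shift units [0.08 0.17 1.36] turn units [-0.15  0.06  0.01]
shift after turning [0.07 0.15 1.36]
```

>>> {"api": "drive_tool", "payload": {"motion": [[0, 0.1, 0.5, -0.15, 0.05, 0, 255], [0, 0.05, 0.4, 0, 0, 0, 255], [0, 0, 0.3, 0, 0, 0, 255], [0, 0, 0.1, 0, 0, 0, 255]]}}

```text
t: 20.35
eef_pos: [0.4655, -0.1557, 0.0136]
orientation: [-3.138, 0.0, -1.666]
ft_force: [0.3, -0.2, -0.3]
finger_gap: 0.146
```

```bash
python3 g.py .4635 -.157 .0115 -1.667
```

```text
t 20.35 pos [ 0.4655 -0.1557  0.0136] rpy [-3.138  0.    -1.666] gap 0.146 F [ 0.3 -0.2 -0.3]
shift units [0.08 0.09 0.1 ] turn units [-0.03  0.    0.01]
shift after turning [0.08 0.09 0.1 ]
```

>>> {"api": "drive_tool", "payload": {"motion": [[0, 0.1, 0.1, 0, 0, 0, 255], [0, 0, 0, 0, 0, 0, 150], [0, 0, 0, 0, 0, 0, 150], [0, 0, 0, 0, 0, 0, 150], [0, 0, 0, 0, 0, 0, 150], [0, 0, -0.4, 0, 0, 0, 150], [0, 0, -1, 0, 0, 0, 150], [0, 0, -1, 0, 0, 0, 150], [0, 0, -1, 0, 0, 0, 100], [0, 0, -1, 0, 0, 0, 0]]}}

```text
t: 21.18
eef_pos: [0.46, -0.1559, 0.1013]
orientation: [3.137, -0.001, -1.667]
ft_force: [1.2, 0.7, -2.0]
finger_gap: 0.681
```

```bash
python3 g.py .4966 -.339 .10 -2.665
python3 - <<'E'
from h import *
save('scene','scene5.png',(100,250,130,330),3.8)
E
```

```text
t 21.18 pos [ 0.46   -0.1559  0.1013] rpy [ 3.137e+00 -1.000e-03 -1.667e+00] gap 0.681 F [ 1.2  0.7 -2. ]
shift units [ 8.94 -2.7   0.06] turn units [ 0.04 -0.03  9.98]
shift after turning [ 2.58 -8.97  0.06]
```

View pics/scene5.png

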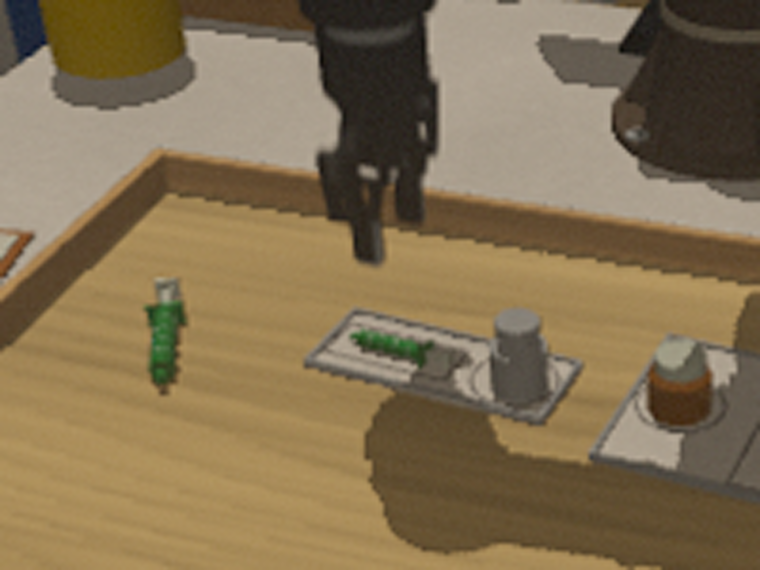

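The short syringe lies in the narrow tray's oblong at crop (400,350), with its plunger in shadow. On to the long syringe.

>>> {"api": "drive_tool", "payload": {"motion": [[0.5, -0.1, 0, 0, 0, 0.8, 0], [0.9, -0.3, 0, 0, 0, 1, 0], [0.9, -0.4, 0, 0, 0, 1, 0], [0.8, -0.5, 0, 0, 0, 1, 0], [0.7, -0.6, 0, 0, 0, 1, 0], [0.7, -0.7, 0, 0, 0, 1, 0], [0.6, -0.8, 0, 0, 0, 1, 0], [0.5, -0.8, 0, 0, 0, 1, 0], [0.4, -0.9, 0, 0, 0, 1, 0], [0.2, -0.5, 0, 0, 0, 0.6, 0]]}}

```text
t: 22.07
eef_pos: [0.5005, -0.3343, 0.119]
orientation: [-3.13, 0.016, -2.643]
ft_force: [0.7, -0.5, 0.4]
finger_gap: 1.002
```

```bash
python3 g.py .4966 -.339 .004 -2.665
```

```text
t 22.07 pos [ 0.5005 -0.3343  0.119 ] rpy [-3.13   0.016 -2.643] gap 1.002 F [ 0.7 -0.5  0.4]
shift units [ 0.37 -0.05  5.75] turn units [-0.11  0.16  0.22]
shift after turning [ 0.28 -0.12  5.75]
```

>>> {"api": "drive_tool", "payload": {"motion": [[0.2, 0, 0.5, -0.1, 0.15, 0.1, 0], [0.1, 0, 1, 0, 0, 0, 0], [0, 0, 1, 0, 0, 0, 0], [0, 0, 1, 0, 0, 0, 0], [0, 0, 0.8, 0, 0, 0, 0], [0, 0, 0.5, 0, 0, 0, 0], [0, 0, 0.2, 0, 0, 0, 0], [0, 0, 0.1, 0, 0, 0, 0]]}}

```text
t: 22.73
eef_pos: [0.4941, -0.3381, 0.014]
orientation: [-3.14, -0.001, -2.65]
ft_force: [-0.1, 0.4, 0.4]
finger_gap: 1.003
```

```bash
python3 g.py .4966 -.339 .006 -2.665
```

```text
t 22.73 pos [ 0.4941 -0.3381  0.014 ] rpy [-3.14e+00 -1.00e-03 -2.65e+00] gap 1.003 F [-0.1  0.4  0.4]
shift units [-0.09 -0.1   0.4 ] turn units [-0.01 -0.01  0.15]
shift after turning [-0.09 -0.1   0.4 ]
```

>>> {"api": "drive_tool", "payload": {"motion": [[-0.1, -0.1, 0.25, 0, 0, 0.1, 0], [0, 0, 0.15, 0, 0, 0.05, 150], [0, 0, 0, 0, 0, 0, 255], [0, 0, 0, 0, 0, 0, 255], [0, 0, 0, 0, 0, 0, 255], [0, 0, 0, 0, 0, 0, 255], [0, 0, 0, 0, 0, 0, 255], [0, 0, 0, 0, 0, 0, 255], [0, 0, 0, 0, 0, 0, 255], [0, 0, 0, 0, 0, 0, 255]], "newtons": 30}}

```text
t: 23.57
eef_pos: [0.4995, -0.3393, 0.0091]
orientation: [-3.136, 0.002, -2.664]
ft_force: [-0.2, 0.7, -0.9]
finger_gap: 0.214
```

```bash
python3 g.py .4745 .1545 .14 -3.234
```

```text
t 23.57 pos [ 0.4995 -0.3393  0.0091] rpy [-3.136e+00  2.000e-03 -2.664e+00] gap 0.214 F [-0.2  0.7 -0.9]
shift units [-10.26  22.46  -6.64] turn units [-0.05  0.04  5.7 ]
shift after turning [ 3.52 24.47 -6.54]
```

>>> {"api": "drive_tool", "payload": {"motion": [[0, 0, -0.3, 0, 0, 0, 255], [0, 0, -0.8, 0, 0, 0, 255], [0, 0, -1, 0, 0, 0, 255], [0, 0, -1, 0, 0, 0.5, 255], [0, 0.2, -1, 0, 0, 1, 255], [0, 0.4, -1, 0, 0, 1, 255], [0, 0.6, -1, 0, 0, 1, 255], [0, 0.8, -0.4, 0, 0, 1, 255], [0.1, 1, 0, 0, 0, 0.8, 255], [0.1, 1, 0, 0, 0, 0.2, 255]]}}

```text
t: 24.4
eef_pos: [0.4857, -0.2603, 0.1476]
orientation: [-3.139, 0.003, 3.039]
ft_force: [-0.3, -0.2, 0.8]
finger_gap: 0.217
```

```bash
python3 g.py .4745 .1545 .14 -3.234
python3 - <<'E'
from h import *
save('scene','scene6.png',(60,210,130,330),3.8)
E
```

```text
t 24.4 pos [ 0.4857 -0.2603  0.1476] rpy [-3.139e+00  3.000e-03  3.039e+00] gap 0.217 F [-0.3 -0.2  0.8]
shift units [ 2.69 20.57  0.31] turn units [-0.03  0.03 -0.1 ]
shift after turning [ 2.47 20.6   0.38]
```

View pics/scene6.png

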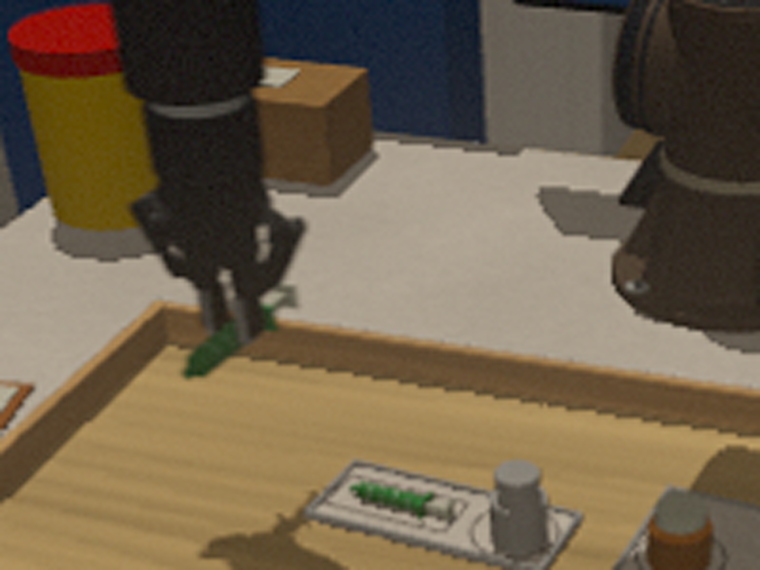

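The long syringe is gripped level at about crop (235,335), and the short one lies inside its oblong. I carry on to the square tray.

>>> {"api": "drive_tool", "payload": {"motion": [[0.1, 1, 0, 0, 0, -0.1, 255], [0.1, 1, 0, 0, 0, 0, 255], [0.1, 1, 0, 0, 0, 0, 255], [0.1, 1, 0, 0, 0, 0, 255], [0.1, 1, 0, 0, 0, 0, 255], [0.1, 1, 0, 0, 0, 0, 255], [0.1, 1, 0, 0, 0, 0, 255], [0.1, 1, 0, 0, 0, 0, 255], [0.1, 1, 0, 0, 0, 0, 255], [0.1, 1, 0, 0, 0, 0, 255]]}}

```text
t: 25.28
eef_pos: [0.4826, -0.0494, 0.1527]
orientation: [-3.14, 0.009, 3.05]
ft_force: [1.0, 0.7, 0.3]
finger_gap: 0.215
```

>>> {"api": "drive_tool", "payload": {"motion": [[0.1, 1, 0, 0, 0, 0, 255], [0.1, 1, 0, 0, 0, 0, 255], [0.1, 1, 0, 0, 0, 0, 255], [0.1, 1, 0, 0, 0, 0, 255], [0.1, 1, 0, 0, 0, 0, 255], [0.1, 1, 0, 0, 0, 0, 255], [0.1, 0.8, 0, 0, 0, 0, 255], [0.1, 0.3, 0, 0, 0, 0, 255], [0, 0, 0, 0, 0, 0, 255]]}}

```text
t: 26.03
eef_pos: [0.4781, 0.1035, 0.157]
orientation: [3.141, 0.013, 3.056]
ft_force: [-1.1, -0.2, -0.4]
finger_gap: 0.215
```

```bash
python3 g.py .4765 .1545 .03 -3.234
```

```text
t 26.03 pos [0.4781 0.1035 0.157 ] rpy [3.141 0.013 3.056] gap 0.215 F [-1.1 -0.2 -0.4]
shift units [0.39 2.53 6.35] turn units [0.01 0.13 0.07]
shift after turning [0.32 2.53 6.35]
```

>>> {"api": "drive_tool", "payload": {"motion": [[0, 0.6, 0, 0, 0.1, 0.1, 255], [0, 1, 0.2, 0, 0, 0, 255], [0, 0.7, 0.6, 0, 0, 0, 255], [0, 0.3, 1, 0, 0, 0, 255], [0, 0, 1, 0, 0, 0, 255], [0, 0, 1, 0, 0, 0, 255], [0, 0, 0.8, 0, 0, 0, 255], [0, 0, 0.5, 0, 0, 0, 255], [0, 0, 0.2, 0, 0, 0, 255], [0, 0, 0, 0, 0, 0, 255]]}}

```text
t: 26.87
eef_pos: [0.4865, 0.1565, 0.0496]
orientation: [3.138, 0.004, 3.038]
ft_force: [0.5, 0.0, 0.8]
finger_gap: 0.216
```

```bash
python3 g.py .4775 .1545 .014 -3.234
```

```text
t 26.87 pos [0.4865 0.1565 0.0496] rpy [3.138 0.004 3.038] gap 0.216 F [0.5 0.  0.8]
shift units [ 0.44 -0.16  1.78] turn units [ 0.04  0.04 -0.11]
shift after turning [ 0.44 -0.14  1.78]
```

>>> {"api": "drive_tool", "payload": {"motion": [[0.2, -0.1, 0.5, 0, 0, -0.1, 255], [0.2, 0, 0.6, 0, 0, 0, 255], [0, 0, 0.4, 0, 0, 0, 255], [0, 0, 0.2, 0, 0, 0, 255], [0, 0, 0, 0, 0, 0, 255]]}}

```text
t: 27.28
eef_pos: [0.4814, 0.1559, 0.0175]
orientation: [3.135, 0.008, 3.046]
ft_force: [0.3, 0.1, -0.7]
finger_gap: 0.217
```

```bash
python3 g.py .4775 .1545 .013 -3.234
```

```text
t 27.28 pos [0.4814 0.1559 0.0175] rpy [3.135 0.008 3.046] gap 0.217 F [ 0.3  0.1 -0.7]
shift units [ 0.19 -0.09  0.22] turn units [ 0.07  0.08 -0.03]
shift after turning [ 0.19 -0.09  0.22]
```

>>> {"api": "drive_tool", "payload": {"motion": [[0.15, -0.05, 0.15, 0.05, 0.08, 0, 255], [0.05, 0, 0.1, 0, 0, 0, 255], [0, 0, 0, 0, 0, 0, 160], [0, 0, 0, 0, 0, 0, 160], [0, 0, 0, 0, 0, 0, 160], [0, 0, 0, 0, 0, 0, 160], [0, 0, -0.4, 0, 0, 0, 160], [0, 0, -1, 0, 0, 0, 160], [0, 0, -1, 0, 0, 0, 160], [0, 0, -1, 0, 0, 0, 160]]}}

```text
t: 28.12
eef_pos: [0.4764, 0.1543, 0.0823]
orientation: [-3.139, -0.005, 3.046]
ft_force: [0.5, 0.6, -0.1]
finger_gap: 0.374
```

>>> {"api": "drive_tool", "payload": {"motion": [[0, 0, -1, 0, 0, 0, 160], [0, 0, -1, 0, 0, 0, 160], [0, 0.5, -1, 0, 0, 0, 160], [0, 1, -0.5, 0, 0, 0, 160], [0, 1, 0, 0, 0, 0, 160], [0, 1, 0, 0, 0, 0, 160], [0, 1, 0, 0, 0, 0, 160], [0, 1, 0, 0, 0, 0, 160], [0, 0.5, 0, 0, 0, 0, 160], [0, 0, 0, 0, 0, 0, 160]]}}

```text
t: 28.95
eef_pos: [0.4902, 0.2797, 0.1712]
orientation: [3.132, 0.007, 3.045]
ft_force: [0.7, -0.3, 0.6]
finger_gap: 0.368
```

Run:
```python
from h import *
print(observe()['eef_pos'])
save('scene','scene7.png',(130,270,200,420),3.6)
save('top','top2.png',(170,340,100,400),2.6)
```

```text
[0.49021167 0.279666   0.17118271]
```

View pics/scene7.png

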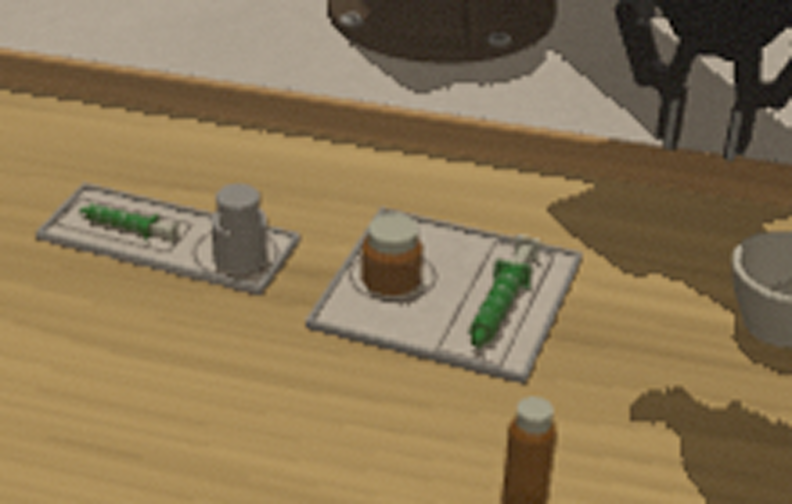

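View pics/top2.png

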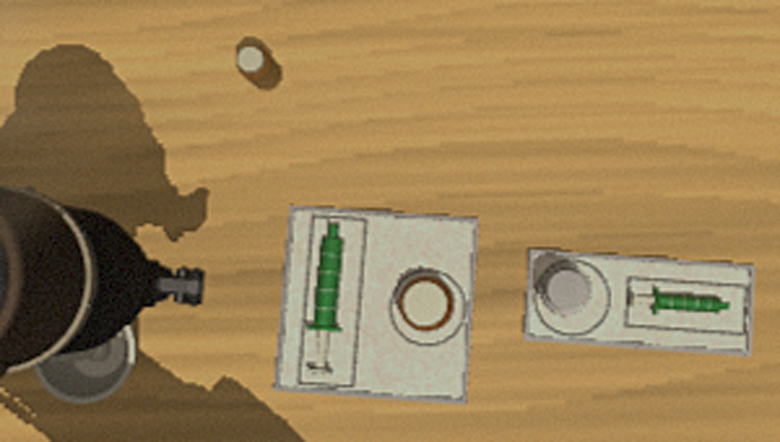

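In both views all four items are inside their own outlines. The syringes lie along their oblongs about 5–6 mm off centre, and the vial and crusher stand upright in their circles. The tall vial and mortar are where they started, and the gripper is clear at about 0.17 m height.

Run:
```python
from bench import *
print(hand_in())
```

```text
the job is handed in; nothing more can be done
None
```

I made up both kits and handed the job in at about 29 s of the 104 s allowed. `hand_in()` reports no verdict, so success rests on my own camera checks.

- **Square tray:** it has the long syringe and the squat vial. The syringe lies along its oblong, about 5 mm off centre. The vial stands upright in its circle, a few millimetres off centre.
- **Narrow tray:** it has the short syringe and the crusher. The syringe lies along its oblong, about 6 mm off centre. The crusher stands upright in its circle, about 4 to 7 mm off in x and y.
- **Bystanders:** the tall vial and the mortar look undisturbed in the last pictures, though I did not measure them again. The gripper was clear of everything at the end.

**Checks that disagreed:** the two cameras differed by about 4 to 6 mm, so I aimed at averages of their readings. All offsets are within the 14 mm tolerance.

**One mended step:** the first grip on the crusher was about 15 mm too high and 9 mm to the side. I opened, lowered and gripped it again before lifting it.

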